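Lay the ingot mould on the hot plate and key the heat on

TASK

The graphite ingot mould has been left standing on its long edge on the hot plate: tip it over with a light push so that it lies flat with the cavity facing up, and nudge it to the middle of the plate, without ever lifting it off the plate. Then take the round-headed key from the wooden key stand, push it fully into the key switch of the controller and turn it clockwise as far as it goes to switch the heat on. Leave the key in the switch and everything else, including the square-headed key, where it is.

Things in the scene. Friction and masses are not known exactly. Their poses are not given: they have to be found in the camera images.
- hotplate: fixed bench hot plate, grey steel housing 230 x 210 mm with a square bare aluminium plate 200 x 200 mm on top; overall 105 mm high (the plate's flat top, nothing stands above it). Origin: centre of its underside, on the bench; z up; x and y along the plate's sides. Its place and yaw vary
- plate_mid (a point): the middle of the hot plate's top face, 105 mm above the bench
- mould: graphite ingot mould, dark block 120 x 70 x 28 mm, 0.3 to 0.5 kg, with an open cavity 86 x 38 mm, 14 mm deep, in one large face; the other is plain. Starts standing on a 120 x 28 mm edge, 70 mm tall, near the middle of the plate, cavity facing sideways any way. Origin: centre of that edge face. x points out of the cavity (up when done), y along the 120 mm, z along the 70 mm (up at the start)
- mould_mid (a point): the centre of the mould's 120 x 70 x 28 mm block, 14 mm from either large face; same axes as the mould. The solid rim round the cavity is 17 mm wide at the ends and 16 mm along the long sides. Pushed level on the cavity side near its top edge, the mould goes over past about 22 degrees of lean and drops by itself onto its plain back, some 50 mm from where it stood
- station: fixed controller of the hot plate: grey box 110 mm (its x) x 140 mm (its y), top panel 70 mm above the bench; on the panel a key switch in a round steel bezel of diameter 46 mm, and two pilot lamps 14 mm high, 70 mm from the switch to its +y side and 25 mm either way in x. Origin: centre of its underside; the switch is 30 mm to its -y side, on the middle line
- lock_mouth (a point): the centre of the keyhole at the face of the turning core of the key switch, 80 mm above the bench. The keyhole is a vertical slot 14.4 x 6.2 mm, 30 mm deep, its mouth countersunk 2.6 mm wider all round over the first 4 mm; this point's x axis runs along the 14.4 mm length of the slot and turns with the core; z up. The key goes in either way round
- lock (a joint): angle of the core of the key switch: 0 = off (as it starts), grows as it turns clockwise seen from above, stop at 1.05 rad = on; it stays where it is left and takes about 0.06 N m. The key has about 0.2 rad of play in the slot, so turn the key some 1.25 rad to bring the core to its stop
- key_stand: fixed wooden block 150 mm (its x) x 56 mm x 40 mm high with two key slots 13.6 x 7.6 mm along its x axis, at -40 mm and +30 mm from its middle, a key standing in each, and two short steel punches at its +x end (66 mm above the bench). Origin: centre of its underside
- key: the heat key, 73 mm, 40 g, upright in either slot of the stand: steel blade 12 x 4 mm, 24 mm long, rounded tip, pointing down; shoulder 22 x 9 x 16 mm; black ROUND flat head, diameter 36 mm, 10 mm thick, centre 31 mm above the origin. Origin: on the axis at the shoulder's underside, which rests on the stand, and on the lock's face when fully in. x across blade and head, y across the 10 mm, z up
- other_key: another key in the other slot of the stand, the same but with a SQUARE-cornered head 36 mm wide and 30 mm tall; not to be moved. Origin and axes as for the heat key
- crucible: small pale round crucible, diameter 60 mm, 62 mm high, bystander; origin at the centre of its underside
- brush: wooden-handled brush 190 mm long lying on the bench, bystander
- beaker: empty glass beaker, diameter 72 mm, 110 mm high, behind the hot plate, bystander; origin at the centre of its underside
- jar: amber jar with white lid, diameter 70 mm, 85 mm high, bystander; origin at the centre of its underside
- tub: white lidded plastic tub, diameter 110 mm, 125 mm high, bystander; origin at the centre of its underside
- tongs: steel tongs 200 mm long lying flat on the bench behind the controller, bystander
Mind the look-alikes: they are no part of the job. Leave any green or red look-alike of the mould alone.

How it is judged:
By the outcome, as a careful person would: the job done as asked, in the order asked, and still so for the second after the job is handed in, with the robot touching nothing.
It also fails if it takes over 72 s, if anything falls off the work surface, if the arm or the gripper's body presses on something with over 40 N, if the wrist force passes 120 N, or if a joint passes its speed limit or range.

ROBOT

A 6-joint arm with a two-finger parallel gripper is mounted at the origin on the work surface. World frame = base frame: x ahead of the robot, y to its left, z up, the work surface at z = 0. Lengths are in m, angles in rad, forces in N, time in s.
With the tool pointing down it reaches from about 0.275 to 0.825 m from the base axis. Payload 5.2 kg.
Tool frame: the origin (TCP) lies midway between the tips of the shut fingers; the grasp point (between the pads) lies 19 mm behind it; z points along the fingers, y is the direction in which the jaws open and shut (so a half turn about z gives the same grasp; the last joint's range is limited). The gripper opens to 93 mm and grips with 3 to 60 N. Pads are 15 mm wide; open, the fingers measure 128 mm over their backs; the gripper's body (75 mm by 188 mm) begins 65 mm behind the grasp point.
Start: joints at [1.092, 0.259, 1.535, -0, 1.348, -0.203], TCP at [0.15, 0.529, 0.219] pointing down, gripper open.
Joint ranges: [-3.14, 3.14], [-0.91, 2.08], [0.19, 2.58], [-1.22, 4.36], [0.22, 2.71], [-3.12, 3.12]. Speed limits (rad/s): [2.57, 2.57, 3.14, 3.14, 3.14, 3.14].

INTERFACE

Orientations are given as a rotation vector (axis times angle).
In Python, from workcell import * gives the robot as it stands. The module is installed in compiled form; this text tells all that it offers.
- The arm moves only by the shell command python3 -m inch 'ROWS' [OPENING] [FORCE]. ROWS is JSON, a list of rows, each an object of numbers: "tx", "ty", "tz": the shift along the world's x, y, z in m; "spin": the turn about the world's z in degrees. A call has 1 to 12 rows; each row is the pose to reach, as a shift and turn from the pose commanded when the call began; what a row does not reach only later rows make up. A row lasts 1/10 s, in which the tool goes at most 50 mm and 8.59 degrees, less where a joint would pass 70% of its speed; a pose out of reach is approached as far as the arm can. A call with a gripper value outside its range is refused whole. OPENING is the opening, from 0 (shut) to 1 (fully open), set as the call begins (- or left out, the last holds). The fingers move at their own pace and stop on an object; FORCE is the grip in N (left out, the last holds). Time passes only in rows, so rows that repeat a pose let the fingers close. It gives the time, the measured TCP pose, the force and the opening at its end, in the units of the state.
- state(): the state, without advancing time (a new reading comes with each control period).
- read_camera(name): name is "side" or "top"; returns the picture (420x560x3 uint8, blue, green, red); there is no depth.
- get_calibration(name): a dict with "fx", "fy", "cx", "cy" (pixels), "distortion" ([k1, k2, p1, p2, k3] as OpenCV has them; the pictures are not rectified), "R" (3x3) and "t" (3): a world point X has camera coordinates R X + t. Camera axes: x right, y down, z forward; pixel columns grow to the right and rows downward; lengths in m; the calibration is good to about 2 mm. A picture is of the moment at which its call begins. get_calibration takes no time and is no camera call.
- hand_in(): hands the job in, once; it reports no verdict.
The state is a dict: "clock": time; "q": joint angles; "joint_velocities": joint speeds; "joint_efforts": joint torques, N m; "tool_pos": TCP position; "ee_rot": TCP orientation; "wrist_force": force on the tool from outside, world axes, zero at the start; "torque": the same for the moment, N m; "opening": finger opening in m.
Only numpy, scipy, OpenCV 4.12 (cv2) and the standard library are available. Lean on these libraries where they do the work, as an engineer would, in place of code of your own. Each camera call takes 0.05 s, during which the arm holds its last target.

## Working session

There is one attempt and no reset: what is moved stays moved. The work goes in short steps, Python scripts to look and compute and a shell command to move; the robot and the scene stay as the last step left them, time stands still between calls to the robot, and variables do not carry over. Pictures are saved under pics/ and viewed, and the job is handed in when it is done.

```bash
mkdir -p pics; cat > h.py <<'E'
from workcell import *
import numpy as np, cv2
def cal(n):
    c=get_calibration(n); K=np.array([[c['fx'],0,c['cx']],[0,c['fy'],c['cy']],[0,0,1.]])
    return K,np.array(c['distortion'],float),np.array(c['R'],float),np.array(c['t'],float).ravel()
def onz(n,uv,z):
    K,d,R,t=cal(n); p=cv2.undistortPoints(np.array(uv,float).reshape(-1,1,2),K,d).reshape(-1,2)
    out=[]
    C=-R.T@t
    for a in p:
        r=R.T@np.array([a[0],a[1],1]); s=(z-C[2])/r[2]; out.append(C+s*r)
    return np.array(out)
def proj(n,X):
    K,d,R,t=cal(n); return cv2.projectPoints(np.array(X,float).reshape(-1,1,3),cv2.Rodrigues(R)[0],t,K,d)[0].reshape(-1,2)
def tri(uvs,uvt):
    # least squares intersection of side and top rays
    A=np.zeros((3,3));b=np.zeros(3)
    for n,uv in (('side',uvs),('top',uvt)):
        K,d,R,t=cal(n); a=cv2.undistortPoints(np.array(uv,float).reshape(1,1,2),K,d).ravel()
        C=-R.T@t; r=R.T@np.array([a[0],a[1],1]); r/=np.linalg.norm(r); M=np.eye(3)-np.outer(r,r); A+=M;b+=M@C
    return np.linalg.solve(A,b)
def snap(n,tag): 
    im=read_camera(n); cv2.imwrite(f'pics/{tag}.png',im); return im
def crop(im,x0,y0,x1,y1,s,f): cv2.imwrite(f'pics/{f}.png',cv2.resize(im[y0:y1,x0:x1],None,fx=s,fy=s,interpolation=cv2.INTER_CUBIC))
E
python3 - <<'E'
from h import *
for n in('side','top'):
    snap(n,n+'0'); K,d,R,t=cal(n); print(n,K[0,0],-R.T@t,R[2],d)
print(state())
E
```

```text
side 483.31890865210994 [ 0.12635523 -0.65683241  0.99027922] [ 0.32681809  0.58581424 -0.74162768] [-0.01232168  0.          0.          0.          0.        ]
top 503.11110557741085 [0.41133292 0.05986828 1.68829421] [ 0.07067591  0.00671395 -0.99747674] [-0.04220866  0.          0.          0.          0.        ]
{'clock': 0.1, 'q': array([ 1.09221095e+00,  2.59267762e-01,  1.53598432e+00, -6.96723351e-06,
        1.34797694e+00, -2.02787965e-01]), 'joint_velocities': array([-0.0009336 , -0.00159489, -0.00177746, -0.00018818, -0.00079729,
       -0.00054761]), 'joint_efforts': array([ 1.47164534e-03, -4.38215268e+01, -2.84640616e+01,  7.18565611e-02,
        3.62815009e-02, -2.82369268e-05]), 'tool_pos': array([0.14951536, 0.52877686, 0.21789782]), 'ee_rot': array([-4.31773025e-01, -3.11123378e+00,  2.42581868e-03]), 'wrist_force': array([0.43562612, 0.02691184, 1.01097528]), 'torque': array([-0.0077566 ,  0.00310218, -0.0156305 ]), 'opening': 0.09291555143228994}
```

View pics/side0.png

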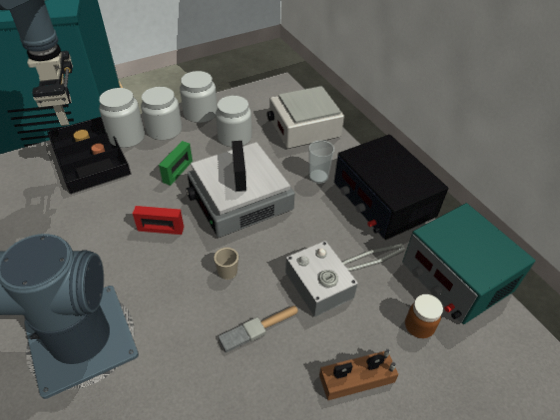

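View pics/top0.png

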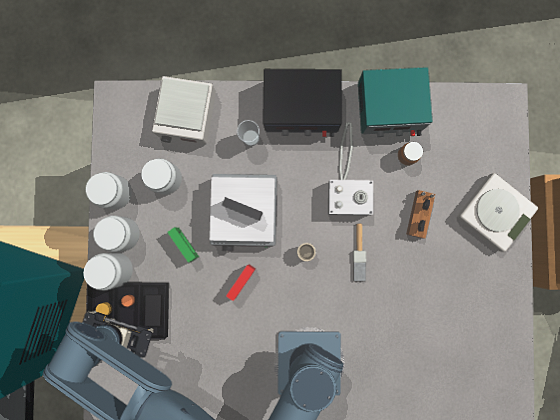

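The side view shows the dark mould on the hot plate at (239,165), the controller at (322,275) and the key stand at (358,375). In the top view they are at (242,209), (350,197) and (422,214). I'll crop in closer.

```bash
python3 - <<'E'
from h import *
s=cv2.imread('pics/side0.png');t=cv2.imread('pics/top0.png')
crop(s,180,130,300,235,6,'c1');crop(t,200,165,290,255,6,'c2');crop(s,280,235,410,405,4,'c3')
a=cv2.resize(t[170:225,320:380],None,fx=7,fy=7,interpolation=2);b=cv2.resize(t[185:245,400:445],None,fx=7,fy=7,interpolation=2)
c=np.zeros((420,740,3),np.uint8);c[:385,:420]=a;c[:420,425:]=b;cv2.imwrite('pics/c4.png',c)
E
```

```text
(no output)
```

View pics/c1.png

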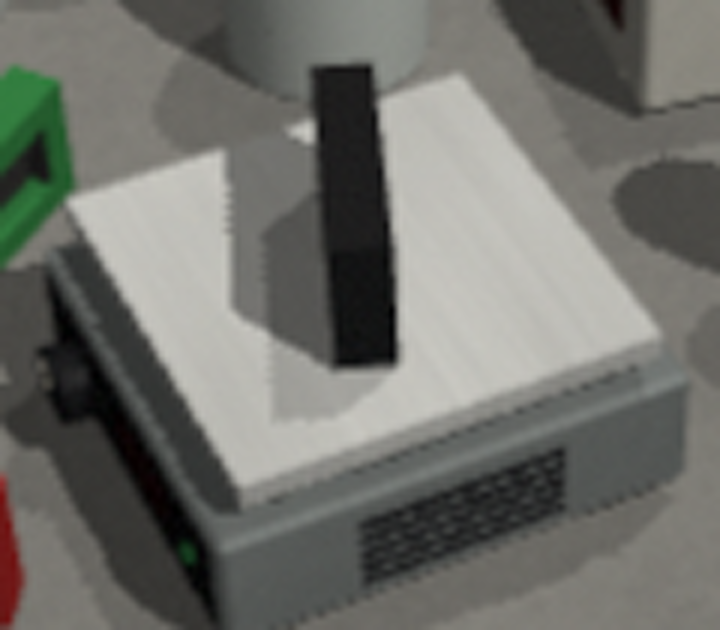

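View pics/c2.png

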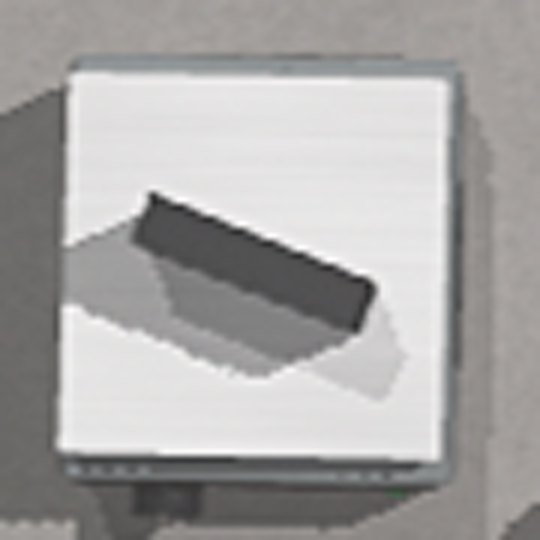

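View pics/c3.png

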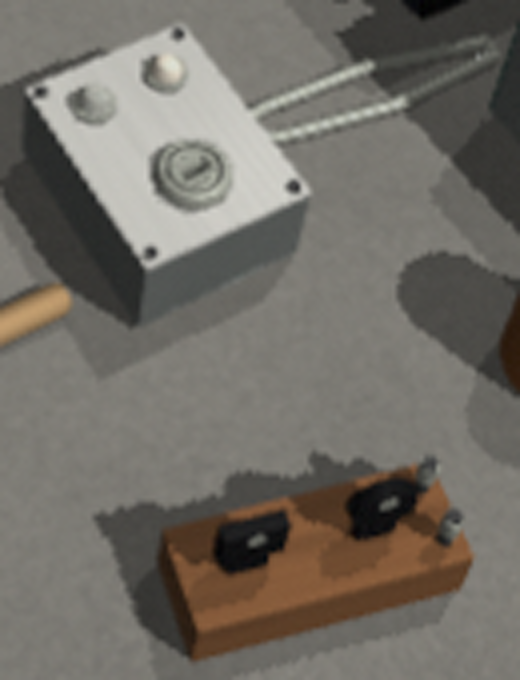

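View pics/c4.png

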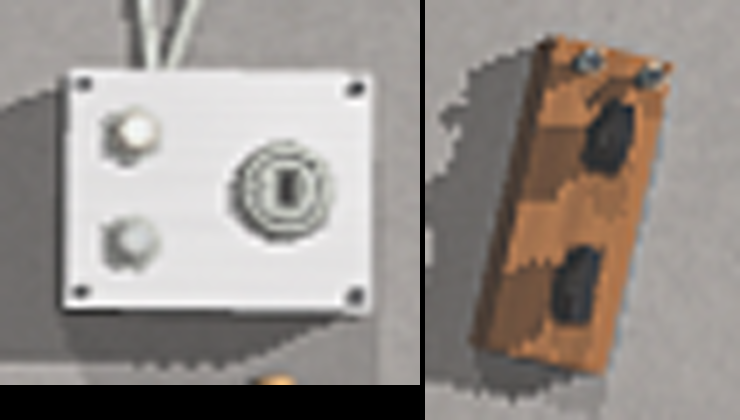

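Candidates for the mould:
- Dark block on the plate, side (239,165), top (242,209).
- Red bar, side (159,220).
- Green bar, side (176,162).

By the description I take the dark one.

Candidates for the key:
- Round head near the punches, side (375,361), top (427,204).
- Square head, side (343,370), top (422,225).

I take the round one. The cavity side of the mould isn't obvious yet, so I'll stretch the dark tones.

```bash
python3 - <<'E'
from h import *
s=cv2.imread('pics/side0.png').astype(float);t=cv2.imread('pics/top0.png').astype(float)
f=lambda i,g:np.clip(i*g,0,255).astype(np.uint8)
a=cv2.resize(f(s[135:198,225:255],5),None,fx=9,fy=9,interpolation=0)
b=cv2.resize(f(t[192:224,218:266],2.5),None,fx=9,fy=9,interpolation=0)
c=np.zeros((570,740,3),np.uint8);c[:a.shape[0],:a.shape[1]]=a;c[:b.shape[0],280:280+b.shape[1]]=b;cv2.imwrite('pics/c5.png',c)
E
```

```text
(no output)
```

View pics/c5.png

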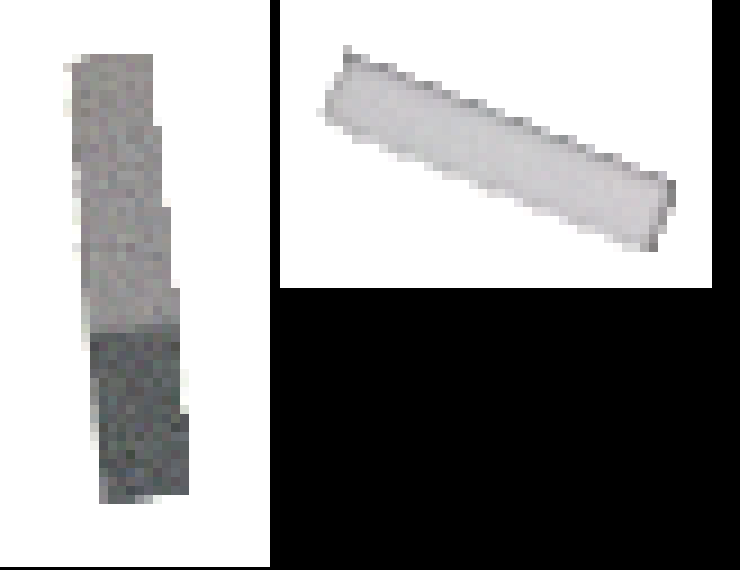

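```bash
python3 - <<'E'
from h import *
# plate corners top face, side & top
sc=lambda p,o:[(p[0])/6+o[0],(p[1])/6+o[1]]
S=[sc(p,(180,130)) for p in [(68,203),(460,73),(660,333),(240,490)]]
T=[sc(p,(200,165)) for p in [(70,72),(450,80),(440,458),(57,452)]]
ps=onz('side',S,.105);pt=onz('top',T,.105)
print('plate side',ps.round(4),ps.mean(0).round(4));print('plate top',pt.round(4),pt.mean(0).round(4))
M=[sc(p,(200,165)) for p in [(151,195),(375,285),(358,332),(135,240)]]
m=onz('top',M,.175);print('mould',m.round(4),m.mean(0).round(4),np.degrees(np.arctan2(*(m[0]-m[1])[[1,0]])),np.linalg.norm(m[0]-m[1]),np.linalg.norm(m[1]-m[2]))
c=m.mean(0)[:2]
M=[sc(p,(180,130)) for p in [(312,68),(372,66),(385,250),(328,250)]]
m=onz('side',M,.175);print('mould side',m.round(4),m.mean(0).round(4))
# face normals vs camera
a=np.arctan2(*(m[0]-m[3])[[1,0]]);print(np.degrees(a))
for n in('side','top'):
  K,d,R,t=cal(n);C=-R.T@t
  print(n,C[:2])
E
```

```text
plate side [[0.4045 0.3143 0.105 ]
 [0.604  0.3143 0.105 ]
 [0.6012 0.1162 0.105 ]
 [0.4014 0.1161 0.105 ]] [0.5028 0.2152 0.105 ]
plate top [[0.6021 0.3162 0.105 ]
 [0.5992 0.1152 0.105 ]
 [0.4003 0.1184 0.105 ]
 [0.4017 0.3193 0.105 ]] [0.5008 0.2173 0.105 ]
mould [[0.5316 0.2628 0.175 ]
 [0.4871 0.1494 0.175 ]
 [0.4634 0.1576 0.175 ]
 [0.5088 0.2705 0.175 ]] [0.4977 0.2101 0.175 ] 68.58263453343503 0.12184292449039766 0.02506522466062886
mould side [[0.5102 0.2706 0.175 ]
 [0.5341 0.2597 0.175 ]
 [0.4872 0.1502 0.175 ]
 [0.4664 0.161  0.175 ]] [0.4995 0.2104 0.175 ]
68.24959535432879
side [ 0.12635523 -0.65683241]
top [0.41133292 0.05986828]
```

Neither large face is visible, because both cameras look almost along them. I'll yaw the mould about 20° with a low push at one end, too low to tip it, so a large face turns towards the side camera.

```bash
python3 -m inch '[{"tx":0.04,"ty":-0.028},{"tx":0.08,"ty":-0.056},{"tx":0.12,"ty":-0.084},{"tx":0.16,"ty":-0.112},{"tx":0.20,"ty":-0.14},{"tx":0.24,"ty":-0.168},{"tx":0.28,"ty":-0.196},{"tx":0.32,"ty":-0.224},{"tx":0.36,"ty":-0.252},{"tx":0.40,"ty":-0.28},{"tx":0.415,"ty":-0.285},{"tx":0.415,"ty":-0.285}]' 0 20
```

```text
invalid input at $[0]: expected keys tx, ty, tz, spin
```

```bash
python3 - <<'E'
from h import *
s=cv2.imread('pics/side0.png');t=cv2.imread('pics/top0.png')
from scipy.spatial.transform import Rotation as R
print(R.from_rotvec(state()['ee_rot']).as_matrix().round(3), state()['tool_pos'],state()['q'].round(3))
# lock & keys
c3=lambda p:[280+p[0]/4,235+p[1]/4]; a4=lambda p:[320+p[0]/7,170+p[1]/7]; b4=lambda p:[400+(p[0]-425)/7,185+p[1]/7]
print('panel top',onz('top',[a4(p) for p in[(68,72),(372,72),(372,312),(62,308)]],.07).round(4))
print('panel side',onz('side',[c3(p) for p in[(25,95),(180,25),(310,195),(135,268)]],.07).round(4))
print('slot top',onz('top',[a4((288,188))],.08),'side',onz('side',[c3((196,171))],.08))
print('slot tri',tri(c3((196,171)),a4((288,188))))
print('bezel top',onz('top',[a4((283,190))],.079),'bezel side',onz('side',[c3((193,173))],.079))
print('heads tri: round',tri(c3((381,508)),b4((609,137))),'sq',tri(c3((250,541)),b4((577,285))))
print('stand top',onz('top',[b4(p) for p in[(548,38),(672,65),(607,373),(473,348)]],.04).round(4))
print('stand side',onz('side',[c3(p) for p in[(160,535),(430,465),(472,555),(193,630)]],.04).round(4))
E
```

```text
[[-0.962  0.272 -0.001]
 [ 0.272  0.962 -0.001]
 [ 0.    -0.002 -1.   ]] [0.14951536 0.52877686 0.21789782] [ 1.092  0.259  1.536 -0.     1.348 -0.203]
panel top [[ 0.5983 -0.0606  0.07  ]
 [ 0.5994 -0.2012  0.07  ]
 [ 0.4884 -0.2008  0.07  ]
 [ 0.4892 -0.0581  0.07  ]]
panel side [[ 0.4895 -0.0653  0.07  ]
 [ 0.5997 -0.063   0.07  ]
 [ 0.5986 -0.2033  0.07  ]
 [ 0.485  -0.1978  0.07  ]]
slot top [[ 0.54448688 -0.16083709  0.08      ]] side [[ 0.54530986 -0.16426561  0.08      ]]
slot tri [ 0.5458107  -0.16190517  0.07652679]
bezel top [[ 0.5436323 -0.1586781  0.079    ]] bezel side [[ 0.54351202 -0.16408572  0.079     ]]
heads tri: round [ 0.52294717 -0.37465104  0.06477471] sq [ 0.45408769 -0.35850162  0.06618365]
stand top [[ 0.5705 -0.3525  0.04  ]
 [ 0.5582 -0.411   0.04  ]
 [ 0.4134 -0.3787  0.04  ]
 [ 0.4246 -0.3159  0.04  ]]
stand side [[ 0.4245 -0.3256  0.04  ]
 [ 0.5717 -0.3601  0.04  ]
 [ 0.5604 -0.4104  0.04  ]
 [ 0.4127 -0.3757  0.04  ]]
```

```bash
python3 -m inch '[{"tx":0.04,"ty":-0.028,"tz":0,"spin":0},{"tx":0.08,"ty":-0.056,"tz":0,"spin":0},{"tx":0.12,"ty":-0.084,"tz":0,"spin":0},{"tx":0.16,"ty":-0.112,"tz":0,"spin":0},{"tx":0.20,"ty":-0.14,"tz":0,"spin":0},{"tx":0.24,"ty":-0.168,"tz":0,"spin":0},{"tx":0.28,"ty":-0.196,"tz":0,"spin":0},{"tx":0.32,"ty":-0.224,"tz":0,"spin":0},{"tx":0.36,"ty":-0.252,"tz":0,"spin":0},{"tx":0.40,"ty":-0.28,"tz":0,"spin":0},{"tx":0.415,"ty":-0.285,"tz":0,"spin":0},{"tx":0.415,"ty":-0.285,"tz":0,"spin":0}]' 0 20
```

```text
clock: 1.3
tool_pos: [0.5666, 0.2422, 0.2174]
ee_rot: [-0.437, -3.11, 0.001]
wrist_force: [-0.1, -0.2, 0.2]
opening: 0.0022
```

```bash
python3 -m inch '[{"tx":0,"ty":-0.005,"tz":-0.04,"spin":-3},{"tx":0,"ty":-0.005,"tz":-0.08,"spin":-6},{"tx":0,"ty":-0.005,"tz":-0.103,"spin":-6},{"tx":0,"ty":-0.005,"tz":-0.103,"spin":-6},{"tx":-0.009,"ty":-0.001,"tz":-0.103,"spin":-6},{"tx":-0.018,"ty":0.002,"tz":-0.103,"spin":-6},{"tx":-0.024,"ty":0.004,"tz":-0.103,"spin":-6},{"tx":-0.03,"ty":0.006,"tz":-0.103,"spin":-6},{"tx":-0.035,"ty":0.008,"tz":-0.103,"spin":-6},{"tx":-0.040,"ty":0.010,"tz":-0.103,"spin":-6},{"tx":-0.044,"ty":0.012,"tz":-0.103,"spin":-6},{"tx":-0.048,"ty":0.013,"tz":-0.103,"spin":-6}]'; python3 - <<'E'
from h import *
s=snap('side','side1');
a=cv2.resize(s[110:220,180:300],None,fx=3,fy=3,interpolation=2)
b=np.clip(cv2.resize(s[110:220,180:300],None,fx=3,fy=3,interpolation=2).astype(float)*4,0,255).astype(np.uint8)
cv2.imwrite('pics/c6.png',np.hstack([a,b]))
E
```

```text
clock: 2.5
tool_pos: [0.5169, 0.2574, 0.1159]
ee_rot: [0.594, 3.084, 0.001]
wrist_force: [2.6, -0.1, 2.4]
opening: 0.0004
```

View pics/c6.png

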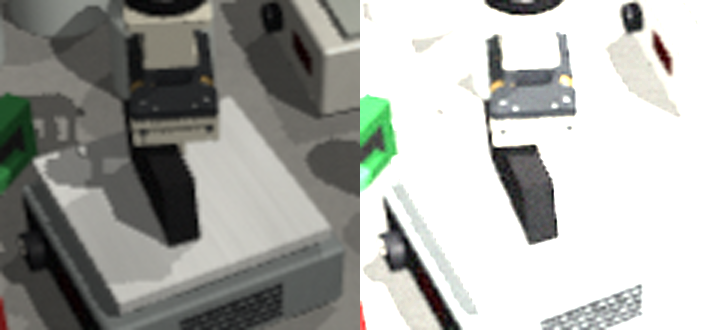

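```bash
python3 - <<'E'
from h import *
s=cv2.imread('pics/side1.png').astype(float)
b=np.clip(cv2.resize((s[155:195,218:252]-5)*6,None,fx=13,fy=13,interpolation=2),0,255).astype(np.uint8)
cv2.imwrite('pics/c7.png',b)
E
```

```text
(no output)
```

View pics/c7.png

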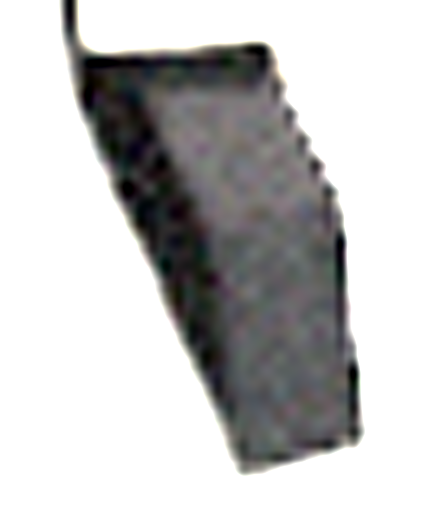

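```bash
python3 -m inch '[{"tx":0.02,"ty":0.0,"tz":0.0,"spin":0},{"tx":0.04,"ty":0.0,"tz":0.0,"spin":0},{"tx":0.06,"ty":0.03,"tz":0.03,"spin":0},{"tx":0.08,"ty":0.07,"tz":0.06,"spin":0},{"tx":0.09,"ty":0.11,"tz":0.08,"spin":0},{"tx":0.09,"ty":0.14,"tz":0.1,"spin":0},{"tx":0.09,"ty":0.14,"tz":0.1,"spin":0}]'; python3 - <<'E'
from h import *
s=snap('side','side2').astype(float);t=snap('top','top2')
b=np.clip(cv2.resize((s[130:200,215:255]-5)*6,None,fx=8,fy=8,interpolation=2),0,255).astype(np.uint8)
c=cv2.resize(t[165:255,200:290],None,fx=5,fy=5,interpolation=2)
o=np.zeros((560,780,3),np.uint8);o[:560,:320]=b;o[:450,325:775]=c
cv2.imwrite('pics/c8.png',o)
E
```

```text
clock: 3.25
tool_pos: [0.6067, 0.4018, 0.2178]
ee_rot: [0.588, 3.084, 0.006]
wrist_force: [-0.5, 0.7, -0.2]
opening: 0.0004
```

View pics/c8.png

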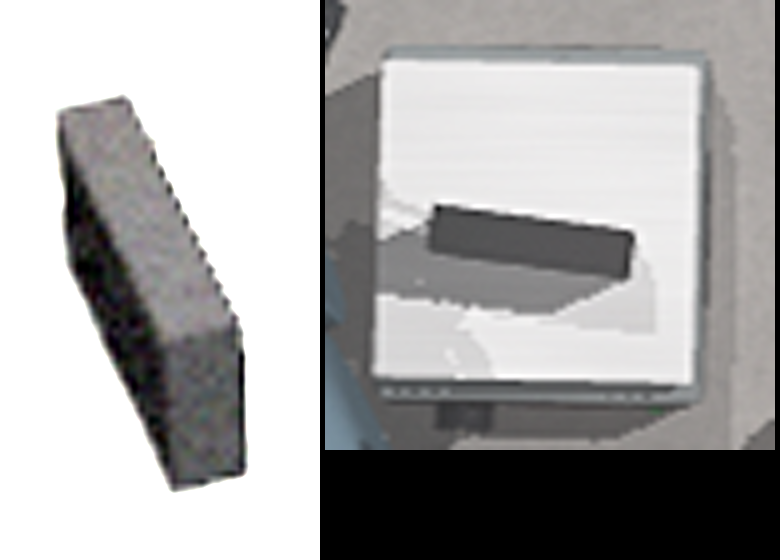

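```bash
python3 - <<'E'
from h import *
s=cv2.imread('pics/side2.png').astype(int)
g=s.sum(2)
for r in range(143,193): print(r,' '.join('%3d'%v if v<200 else ' ..' for v in g[r,220:247]))
E
```

```text
143  .. 166 146 113  87  83  84  87  90  86  90  91  ..  ..  ..  ..  ..  ..  ..  ..  ..  ..  ..  ..  ..  ..  ..
144  .. 187  89  89  92  84  88  85  93  88  86  88 165  ..  ..  ..  ..  ..  ..  ..  ..  ..  ..  ..  ..  ..  ..
145  ..  ..  83  92  84  86  83  87  86  86  86  90  90  ..  ..  ..  ..  ..  ..  ..  ..  ..  ..  ..  ..  ..  ..
146  ..  ..  61  81  88  89  86  86  88  87  93  89  92 164  ..  ..  ..  ..  ..  ..  ..  ..  ..  ..  ..  ..  ..
147  ..  ..  54  74  83  92  82  91  86  94  84  87  89  92 162  ..  ..  ..  ..  ..  ..  ..  ..  ..  ..  ..  ..
148  ..  ..  66  61  88  87  83  82  93  91  87  87  86  88 146  ..  ..  ..  ..  ..  ..  ..  ..  ..  ..  ..  ..
149  ..  ..  87  47  77  89  84  84  84  84  92  87  87  89  87  ..  ..  ..  ..  ..  ..  ..  ..  ..  ..  ..  ..
150  ..  .. 107  33  61  83  85  89  85  87  87  89  91  84  88  ..  ..  ..  ..  ..  ..  ..  ..  ..  ..  ..  ..
151  ..  .. 112  29  44  68  90  89  94  93  93  89  88  92  88  89  ..  ..  ..  ..  ..  ..  ..  ..  ..  ..  ..
152  ..  .. 146  27  32  64  87  84  91  85  87  94  88  92  91  93  ..  ..  ..  ..  ..  .. 
[... 3799 characters left out ...]
  59  51  64  61  68  56  ..
187  ..  ..  ..  ..  ..  ..  ..  ..  ..  ..  ..  ..  ..  .. 126  30  46  59  63  60  56  60  58  68  54  60  ..
188  ..  ..  ..  ..  ..  ..  ..  ..  ..  ..  ..  ..  ..  .. 184  68  48  56  65  65  62  60  62  61  60  58  ..
189  ..  ..  ..  ..  ..  ..  ..  ..  ..  ..  ..  ..  ..  ..  .. 120  49  56  61  59  62  65  59  55  69 136  ..
190  ..  ..  ..  ..  ..  ..  ..  ..  ..  ..  ..  ..  ..  ..  .. 181  65  59  63  63  65 140 172  ..  ..  ..  ..
191  ..  ..  ..  ..  ..  ..  ..  ..  ..  ..  ..  ..  ..  ..  ..  .. 129 137 170  ..  ..  ..  ..  ..  ..  ..  ..
192  ..  ..  ..  ..  ..  ..  ..  ..  ..  ..  ..  ..  ..  ..  ..  ..  ..  ..  ..  ..  ..  ..  ..  ..  ..  ..  ..
```

```bash
python3 - <<'E'
from h import *
s=cv2.imread('pics/side0.png');t=cv2.imread('pics/top0.png')
a=cv2.resize(s[138:240,125:200],None,fx=5,fy=5,interpolation=2);b=cv2.resize(t[220:305,160:265],None,fx=3.7,fy=3.7,interpolation=2)
o=np.zeros((520,790,3),np.uint8);o[:510,:375]=a;o[:b.shape[0],380:380+b.shape[1]]=b;cv2.imwrite('pics/c9.png',o)
m=onz('top',[[200+p[0]/5,165+p[1]/5] for p in [(109,204),(311,231),(303,279),(102,250)]],.175);print(m.round(4),m.mean(0))
m=m; print(np.degrees(np.arctan2(*(m[0]-m[1])[[1,0]])))
E
```

```text
[[0.5064 0.2725 0.175 ]
 [0.491  0.1503 0.175 ]
 [0.4621 0.1548 0.175 ]
 [0.4786 0.2763 0.175 ]] [0.48450952 0.2134888  0.175     ]
82.83344075847475
```

View pics/c9.png

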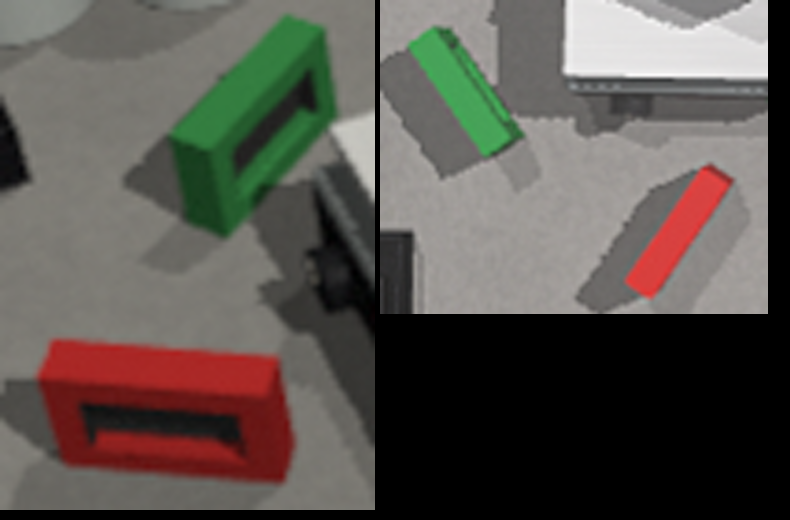

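```bash
python3 - <<'E'
from h import *
s=cv2.imread('pics/side2.png').astype(float)
c=np.array([.4855,.2130,.105]);th=np.radians(82.8);a=np.array([np.cos(th),np.sin(th),0]);n=np.array([np.sin(th),-np.cos(th),0])
P=lambda y,z,dn=-.014:c+a*y+n*dn+np.array([0,0,z])
cor=[P(-.06,0),P(.06,0),P(.06,.07),P(-.06,.07)]
uv=proj('side',cor);print(uv.round(1))
H=cv2.getPerspectiveTransform(uv.astype(np.float32),np.float32([[0,70],[120,70],[120,0],[0,0]]))
w=cv2.warpPerspective(s.sum(2),H,(120,70),flags=cv2.INTER_LINEAR)
w2=cv2.resize(w,(20,14),interpolation=cv2.INTER_AREA)
print(w2.round(0).astype(int))
E
```

```text
[[236.1 193.4]
 [222.4 164.1]
 [220.6 144. ]
 [234.8 173.4]]
[[ 44  44  40  42  43  41  40  34  36  33  32  38  39  34  39  41  44  63
   98 193]
 [ 39  35  32  34  33  34  38  34  29  29  27  27  27  29  28  33  32  63
   96 182]
 [ 39  31  29  30  31  27  33  36  31  32  30  29  31  26  25  28  30  56
  104 174]
 [ 39  28  29  27  30  26  28  33  35  33  30  30  34  32  26  22  28  56
  110 173]
 [ 37  30  25  30  27  31  29  30  32  33  30  25  28  33  31  23  23  53
  141 177]
 [ 39  33  27  27  34  29  31  33  28  28  28  23  21  28  32  33  24  36
  153 226]
 [ 39  35  31  27  34  32  29  31  28  29  27  24  21  20  32  35  36  32
  110 252]
 [ 35  32  35  31  30  33  28  29  30  26  31  31  24  22  20  33  39  40
   78 189]
 [ 33  30  29  37  32  28  30  26  26  30  31  32  33  27  24  21  35  53
   74 147]
 [ 38  31  33  35  40  35  26  32  29  24  31  39  36  34  33  30  29  57
   84 142]
 [ 51  45  48  49  55  52  45  44  44  39  38  48  55  55  54  48  50  56
   91 145]
 [ 82  72  85  86  89  91  93  87  80  78  76  69  85  91  93  98  94  89
  101 145]
 [150 127 127 137 133 150 150 146 144 135 129 125 124 134 134 150 151 149
  146 153]
 [330 213 186 180 187 185 201 202 196 194 188 185 179 177 185 181 198 201
  197 196]]
```

The visible back face looks uniformly dark, but it's in shadow. I'll yaw the mould the other way so the lit +x face turns towards the side camera.

```bash
python3 -m inch '[{"tx":-0.04,"ty":-0.03,"tz":0,"spin":0},{"tx":-0.08,"ty":-0.06,"tz":0,"spin":0},{"tx":-0.12,"ty":-0.095,"tz":0,"spin":0},{"tx":-0.155,"ty":-0.13,"tz":0,"spin":0},{"tx":-0.159,"ty":-0.133,"tz":-0.03,"spin":0},{"tx":-0.159,"ty":-0.133,"tz":-0.075,"spin":0},{"tx":-0.159,"ty":-0.133,"tz":-0.102,"spin":0},{"tx":-0.159,"ty":-0.133,"tz":-0.102,"spin":0},{"tx":-0.152,"ty":-0.134,"tz":-0.102,"spin":0},{"tx":-0.145,"ty":-0.134,"tz":-0.102,"spin":0},{"tx":-0.138,"ty":-0.135,"tz":-0.102,"spin":0},{"tx":-0.132,"ty":-0.136,"tz":-0.102,"spin":-3}]' && python3 -m inch '[{"tx":0.006,"ty":-0.001,"tz":0,"spin":-2},{"tx":0.012,"ty":-0.002,"tz":0,"spin":-4},{"tx":0.018,"ty":-0.003,"tz":0,"spin":-7},{"tx":0.024,"ty":-0.005,"tz":0,"spin":-10},{"tx":0.030,"ty":-0.007,"tz":0,"spin":-13},{"tx":0.035,"ty":-0.009,"tz":0,"spin":-16},{"tx":0.039,"ty":-0.010,"tz":0,"spin":-18},{"tx":0.042,"ty":-0.011,"tz":0,"spin":-20},{"tx":0.042,"ty":-0.011,"tz":0,"spin":-20}]'; python3 - <<'E'
from h import *
s=snap('side','side3');cv2.imwrite('pics/c10.png',cv2.resize(s[100:230,170:310],None,fx=4,fy=4,interpolation=2))
E
```

```text
clock: 4.55
tool_pos: [0.4764, 0.2615, 0.115]
ee_rot: [0.675, 3.066, 0.002]
wrist_force: [-0.8, 0.9, -0.2]
opening: 0.0005
clock: 5.45
tool_pos: [0.5176, 0.2501, 0.1139]
ee_rot: [1.199, 2.903, 0.0]
wrist_force: [0.0, 0.2, -0.5]
opening: 0.0005
```

View pics/c10.png

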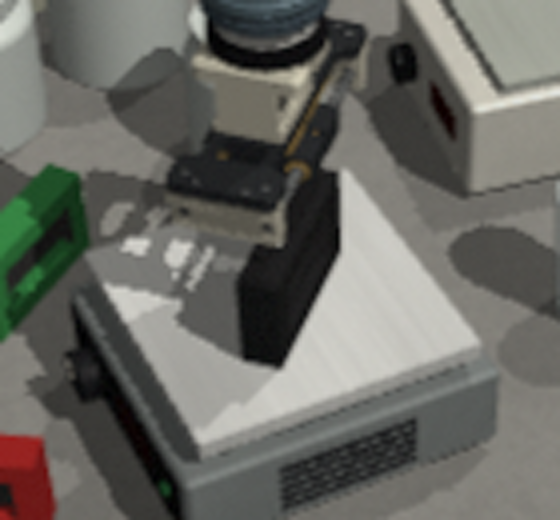

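The mould is still upright and now yawed so its +n face is turned to the side camera, at crop (305,270). I'll stretch the tones there.

```bash
python3 - <<'E'
from h import *
s=cv2.imread('pics/side3.png').astype(float)
cv2.imwrite('pics/c11.png',np.clip(cv2.resize((s[140:195,226:260]-8)*5,None,fx=10,fy=10,interpolation=2),0,255).astype(np.uint8))
E
```

```text
(no output)
```

View pics/c11.png

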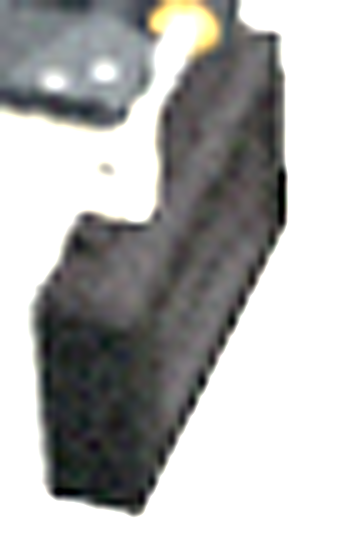

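```bash
python3 -m inch '[{"tx":-0.015,"ty":0.015,"tz":0,"spin":0},{"tx":-0.02,"ty":0.02,"tz":0.04,"spin":0},{"tx":-0.01,"ty":0.03,"tz":0.08,"spin":0},{"tx":0.02,"ty":0.06,"tz":0.1,"spin":0},{"tx":0.05,"ty":0.1,"tz":0.1,"spin":0},{"tx":0.08,"ty":0.13,"tz":0.1,"spin":0},{"tx":0.09,"ty":0.14,"tz":0.1,"spin":0}]'; python3 - <<'E'
from h import *
s=snap('side','side4').astype(float);t=snap('top','top4')
b=np.clip(cv2.resize((s[135:200,220:265]-8)*4,None,fx=8,fy=8,interpolation=2),0,255).astype(np.uint8)
c=cv2.resize(t[165:255,200:290],None,fx=4.5,fy=4.5,interpolation=2)
o=np.zeros((560,780,3),np.uint8);o[:520,:360]=b;o[:405,365:770]=c
cv2.imwrite('pics/c12.png',o)
E
```

```text
clock: 6.2
tool_pos: [0.6086, 0.3928, 0.2128]
ee_rot: [1.194, 2.905, 0.002]
wrist_force: [0.3, 0.4, -0.6]
opening: 0.0005
```

View pics/c12.png

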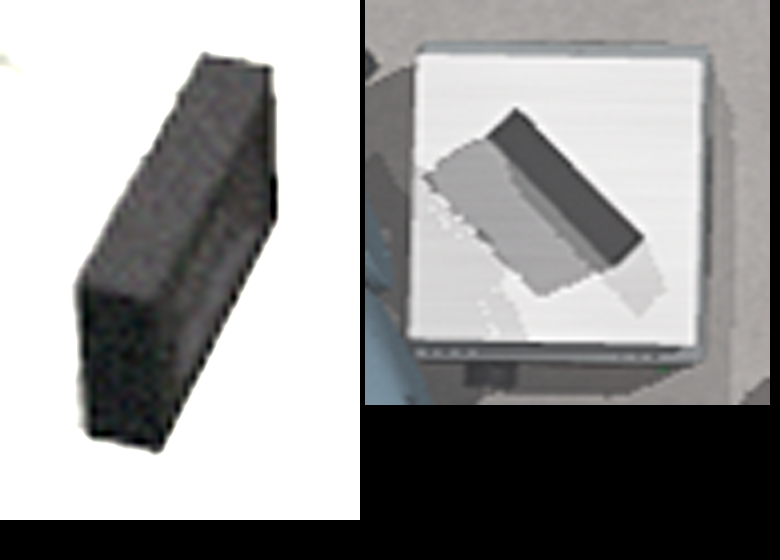

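```bash
python3 - <<'E'
from h import *
m=onz('top',[[200+(p[0]-365)/4.5,165+p[1]/4.5] for p in [(516,108),(643,238),(613,268),(486,138)]],.175);print(m.round(4),m.mean(0))
d=(m[0]+m[3]-m[1]-m[2])[:2];th=np.arctan2(d[1],d[0]);print(np.degrees(th))
s=cv2.imread('pics/side4.png').astype(float)
c=np.r_[m.mean(0)[:2],.105];a=np.array([np.cos(th),np.sin(th),0]);n=np.array([np.sin(th),-np.cos(th),0])
P=lambda y,z,dn=.014:c+a*y+n*dn+np.array([0,0,z])
uv=proj('side',[P(-.06,0),P(.06,0),P(.06,.07),P(-.06,.07)]);print(uv.round(1))
H=cv2.getPerspectiveTransform(uv.astype(np.float32),np.float32([[0,70],[120,70],[120,0],[0,0]]))
print(cv2.resize(cv2.warpPerspective(s.sum(2),H,(120,70)),(20,14),interpolation=cv2.INTER_AREA).astype(int))
E
```

```text
[[0.5576 0.2378 0.175 ]
 [0.4709 0.1513 0.175 ]
 [0.4506 0.1712 0.175 ]
 [0.5372 0.2577 0.175 ]] [0.50406394 0.20450143 0.175     ]
44.942452134006714
[[239.2 193.2]
 [253.9 163.4]
 [253.4 143.4]
 [238.  173.2]]
[[ 54  69  71  73  71  74  76  75  77  74  77  82  79  81  79  76  76  77
   76  95]
 [ 49  60  65  67  64  67  67  65  67  64  64  67  69  71  69  69  67  66
   66  85]
 [ 51  57  64  66  66  68  69  64  66  64  64  62  61  65  67  64  63  61
   60  73]
 [ 51  58  63  68  75  74  77  75  77  73  73  72  65  65  67  68  66  57
   59  75]
 [ 50  57  64  64  75  80  78  81  81  78  78  79  71  67  68  68  68  60
   56  76]
 [ 50  58  59  65  68  78  79  77  79  78  76  76  75  72  69  70  70  64
   59  79]
 [ 51  53  58  63  72  75  77  77  77  79  75  75  70  74  70  70  69  66
   61  83]
 [ 49  55  57  64  78  83  81  80  81  85  83  80  79  74  73  70  70  67
   61  85]
 [ 48  57  59  68  80  87  90  86  86  90  91  89  88  82  79  71  70  67
   61  75]
 [ 48  56  59  69  80  88  92  88  86  91  92  90  89  89  87  83  70  67
   62  60]
 [ 48  56  60  66  76  84  85  85  82  82  87  84  83  83  86  85  81  68
   62  62]
 [ 51  57  60  62  66  71  73  74  76  76  75  76  75  75  77  77  77  73
   66  61]
 [110  81  80  83  93  89  84  82  88  95  91  88  86  89  86  89  91  84
   83  86]
 [337 212 202 211 216 211 202 194 201 194 198 201 201 181 192 197 193 181
  184 189]]
```

The rectified face shows a clear framed rectangle (rim about 65, inside about 80), so the cavity faces +n = (0.71,-0.71). I'll go to that side and push near the top towards -n.

```bash
python3 -m inch '[{"tx":-0.015,"ty":-0.045,"tz":0,"spin":0},{"tx":-0.03,"ty":-0.09,"tz":0,"spin":-1},{"tx":-0.045,"ty":-0.135,"tz":0,"spin":-2},{"tx":-0.058,"ty":-0.18,"tz":0,"spin":-3},{"tx":-0.07,"ty":-0.224,"tz":0,"spin":-3},{"tx":-0.07,"ty":-0.224,"tz":-0.03,"spin":-3},{"tx":-0.07,"ty":-0.224,"tz":-0.051,"spin":-3},{"tx":-0.07,"ty":-0.224,"tz":-0.051,"spin":-3}]' && python3 -m inch '[{"tx":-0.007,"ty":0.007,"tz":0,"spin":0},{"tx":-0.014,"ty":0.014,"tz":0,"spin":0},{"tx":-0.018,"ty":0.018,"tz":0,"spin":0},{"tx":-0.021,"ty":0.021,"tz":0,"spin":0},{"tx":-0.024,"ty":0.024,"tz":0,"spin":0},{"tx":-0.027,"ty":0.027,"tz":0,"spin":0},{"tx":-0.030,"ty":0.030,"tz":0,"spin":0},{"tx":-0.033,"ty":0.033,"tz":0,"spin":0},{"tx":-0.036,"ty":0.036,"tz":0,"spin":0}]'; python3 - <<'E'
from h import *
s=snap('side','side5');cv2.imwrite('pics/c13.png',cv2.resize(s[100:230,170:310],None,fx=4,fy=4,interpolation=2))
E
```

```text
clock: 7.1
tool_pos: [0.5338, 0.1649, 0.1604]
ee_rot: [-1.272, -2.867, 0.005]
wrist_force: [-0.3, 0.5, -0.0]
opening: 0.0006
clock: 8.0
tool_pos: [0.5004, 0.2025, 0.1625]
ee_rot: [-1.273, -2.872, 0.0]
wrist_force: [1.0, 0.7, 0.0]
opening: 0.0004
```

View pics/c13.png

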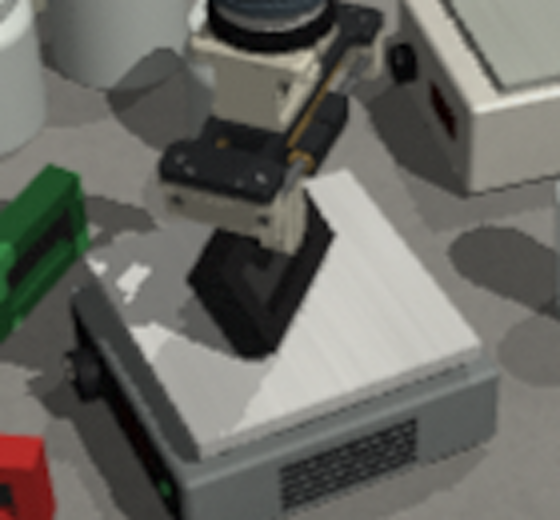

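The cavity is now plainly visible, and the mould is leaning onto its plain back. A few more millimetres should finish it.

```bash
python3 -m inch '[{"tx":-0.003,"ty":0.003,"tz":0,"spin":0},{"tx":-0.005,"ty":0.005,"tz":0,"spin":0},{"tx":-0.005,"ty":0.005,"tz":0,"spin":0},{"tx":0,"ty":0,"tz":0.01,"spin":0},{"tx":0.02,"ty":-0.02,"tz":0.05,"spin":0},{"tx":0.05,"ty":-0.05,"tz":0.08,"spin":0},{"tx":0.07,"ty":-0.08,"tz":0.08,"spin":0},{"tx":0.08,"ty":-0.1,"tz":0.08,"spin":0}]'; python3 - <<'E'
from h import *
s=snap('side','side6');t=snap('top','top6')
o=np.zeros((520,800,3),np.uint8);o[:390,:420]=cv2.resize(s[100:230,170:310],None,fx=3,fy=3,interpolation=2)
o[:378,422:800]=cv2.resize(t[165:255,200:290],None,fx=4.2,fy=4.2,interpolation=2);cv2.imwrite('pics/c14.png',o)
E
```

```text
clock: 8.85
tool_pos: [0.5837, 0.0994, 0.2449]
ee_rot: [1.273, 2.867, 0.002]
wrist_force: [-0.4, -1.0, 0.3]
opening: 0.0007
```

View pics/c14.png

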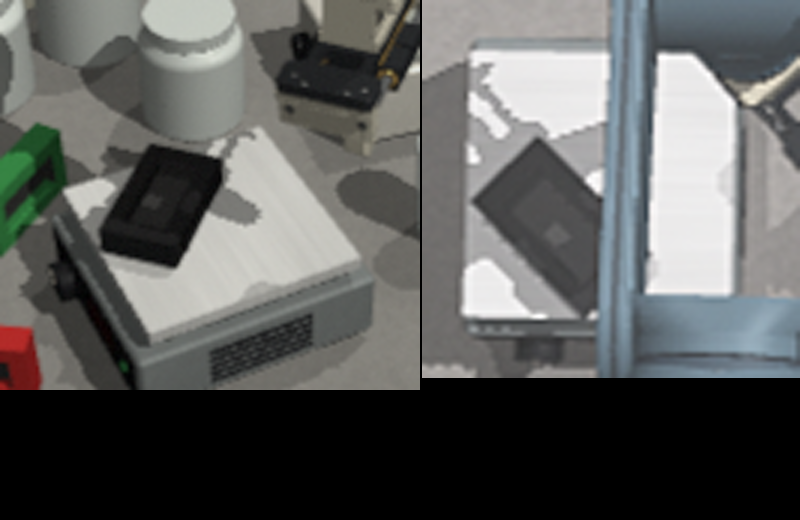

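```bash
python3 - <<'E'
from h import *
m=onz('top',[[200+(p[0]-422)/4.2,165+p[1]/4.2] for p in [(540,138),(472,202),(587,318)]],.133);print(m.round(4),'centre',(m[0]+m[2])/2, np.linalg.norm(m[0]-m[1]),np.linalg.norm(m[2]-m[1]))
d=m[1]-m[2];print(np.degrees(np.arctan2(d[1],d[0])))
s=cv2.imread('pics/side6.png');cv2.imwrite('pics/c15.png',np.clip(cv2.resize(s[140:200,195:255].astype(float)*3,None,fx=10,fy=10,interpolation=2),0,255).astype(np.uint8))
E
```

```text
[[0.5339 0.2593 0.133 ]
 [0.4861 0.3088 0.133 ]
 [0.4015 0.2225 0.133 ]] centre [0.46768388 0.24091453 0.133     ] 0.0688033554268313 0.12087249741583649
45.543762694207494
```

View pics/c15.png

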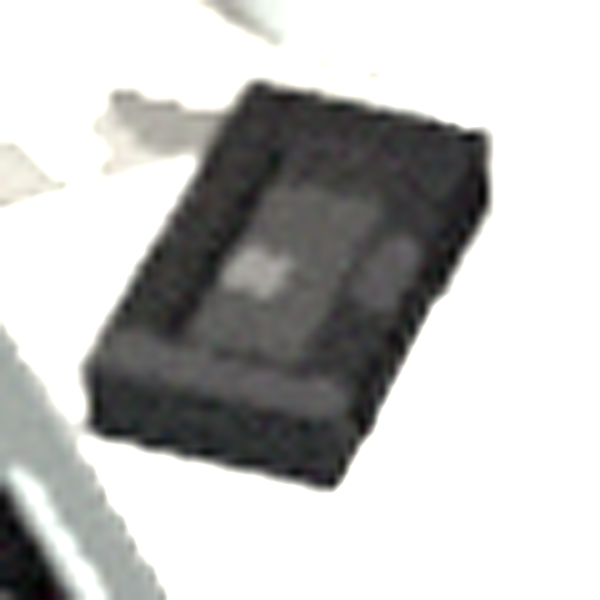

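```bash
python3 - <<'E'
from h import *
m=onz('side',[[195+p[0]/10,140+p[1]/10] for p in [(255,85),(488,135),(345,410),(90,362)]],.133);print(m.round(4),m.mean(0))
d=m[0]-m[3]+m[1]-m[2];print(np.degrees(np.arctan2(d[1],d[0])))
E
python3 -m inch '[{"tx":-0.027,"ty":0.031,"tz":0,"spin":1},{"tx":-0.054,"ty":0.062,"tz":0,"spin":2},{"tx":-0.081,"ty":0.093,"tz":0,"spin":3},{"tx":-0.108,"ty":0.124,"tz":0,"spin":3},{"tx":-0.135,"ty":0.155,"tz":0,"spin":3},{"tx":-0.160,"ty":0.185,"tz":0,"spin":3},{"tx":-0.160,"ty":0.185,"tz":-0.04,"spin":3},{"tx":-0.160,"ty":0.185,"tz":-0.08,"spin":3},{"tx":-0.160,"ty":0.185,"tz":-0.115,"spin":3},{"tx":-0.160,"ty":0.185,"tz":-0.13,"spin":3},{"tx":-0.160,"ty":0.185,"tz":-0.13,"spin":3}]'
```

```text
[[0.4892 0.3051 0.133 ]
 [0.5365 0.257  0.133 ]
 [0.4574 0.1776 0.133 ]
 [0.4068 0.2242 0.133 ]] [0.47248033 0.24097605 0.133     ]
44.79725128766846
clock: 10.05
tool_pos: [0.4185, 0.2869, 0.1106]
ee_rot: [-1.195, -2.901, 0.006]
wrist_force: [0.4, 0.5, -0.4]
opening: 0.0004
```

```bash
python3 -m inch '[{"tx":0.006,"ty":-0.006,"tz":0,"spin":0},{"tx":0.011,"ty":-0.011,"tz":0,"spin":0},{"tx":0.015,"ty":-0.014,"tz":0,"spin":0},{"tx":0.02,"ty":-0.019,"tz":0,"spin":0},{"tx":0.025,"ty":-0.023,"tz":0,"spin":0},{"tx":0.03,"ty":-0.028,"tz":0,"spin":0},{"tx":0.035,"ty":-0.033,"tz":0,"spin":0},{"tx":0.039,"ty":-0.036,"tz":0,"spin":0},{"tx":0.042,"ty":-0.039,"tz":0,"spin":0},{"tx":0.0435,"ty":-0.0405,"tz":0,"spin":0},{"tx":0.0435,"ty":-0.0405,"tz":0,"spin":0}]' && python3 -m inch '[{"tx":-0.02,"ty":0.02,"tz":0,"spin":0},{"tx":-0.03,"ty":0.03,"tz":0.03,"spin":0},{"tx":-0.04,"ty":0.06,"tz":0.07,"spin":0},{"tx":-0.05,"ty":0.1,"tz":0.1,"spin":0},{"tx":-0.05,"ty":0.13,"tz":0.1,"spin":0},{"tx":-0.05,"ty":0.13,"tz":0.1,"spin":0}]' ; python3 - <<'E'
from h import *
s=snap('side','side7');t=snap('top','top7')
f=lambda i:np.clip(cv2.resize(i.astype(float)*2.5,None,fx=8,fy=8,interpolation=2),0,255).astype(np.uint8)
cv2.imwrite('pics/c16.png',f(s[140:210,205:275]));cv2.imwrite('pics/c17.png',np.clip(cv2.resize(t[165:255,200:290].astype(float)*1.2,None,fx=6,fy=6,interpolation=2),0,255).astype(np.uint8))
E
```

```text
clock: 11.15
tool_pos: [0.4647, 0.2463, 0.1125]
ee_rot: [1.197, 2.904, -0.0]
wrist_force: [1.1, -0.3, -0.6]
opening: 0.0004
clock: 11.75
tool_pos: [0.4145, 0.3802, 0.2139]
ee_rot: [1.191, 2.905, 0.006]
wrist_force: [1.3, -1.3, -0.3]
opening: 0.0004
```

View pics/c16.png

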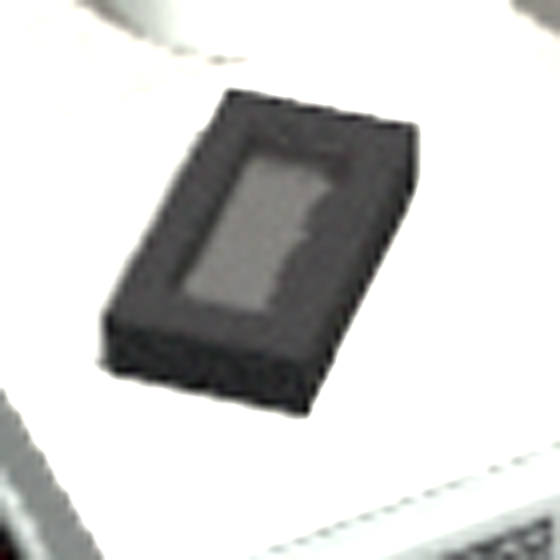

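View pics/c17.png

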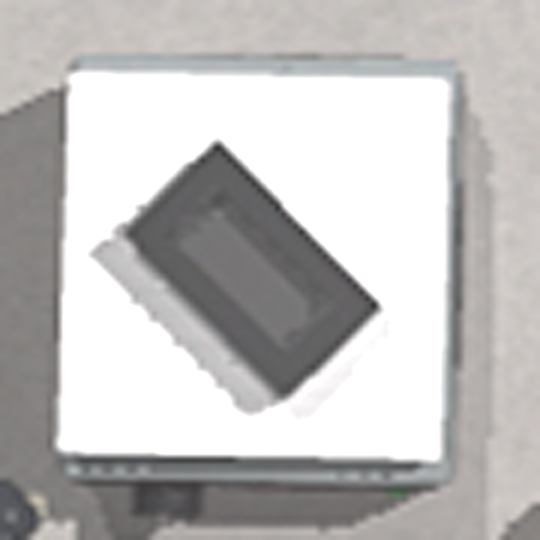

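```bash
python3 - <<'E'
from h import *
T=[[200+p[0]/6,165+p[1]/6] for p in [(217,142),(381,307),(282,401),(125,236)]]
S=[[205+p[0]/8,140+p[1]/8] for p in [(230,90),(416,125),(313,360),(107,316)]]
m=onz('top',T,.133);print(m.round(4),m.mean(0).round(4))
m=onz('side',S,.133);print(m.round(4),m.mean(0).round(4))
T=[[200+p[0]/6,165+p[1]/6] for p in [(70,72),(452,80),(442,460),(57,452)]]
m=onz('top',T,.105);print(m.mean(0).round(4))
E
```

```text
[[0.5627 0.2346 0.133 ]
 [0.4779 0.1486 0.133 ]
 [0.429  0.1991 0.133 ]
 [0.5136 0.2815 0.133 ]] [0.4958 0.216  0.133 ]
[[0.5164 0.278  0.133 ]
 [0.5641 0.2328 0.133 ]
 [0.4841 0.1472 0.133 ]
 [0.4346 0.1958 0.133 ]] [0.4998 0.2134 0.133 ]
[0.5006 0.2168 0.105 ]
```

The mould lies flat with its cavity up, about 4 mm from the plate's middle by both cameras, which is good. Next, the key and lock close up.

```bash
python3 - <<'E'
from h import *
s=cv2.imread('pics/side7.png');t=cv2.imread('pics/top7.png')
L=np.zeros((570,800,3),np.uint8)
L[:280,:400]=cv2.resize(s[348:383,350:400],None,fx=8,fy=8,interpolation=2)
L[:240,405:645]=cv2.resize(t[190:220,412:442],None,fx=8,fy=8,interpolation=2)
L[285:565,:320]=cv2.resize(s[260:295,310:350],None,fx=8,fy=8,interpolation=2)
L[285:525,405:645]=cv2.resize(t[182:212,345:375],None,fx=8,fy=8,interpolation=2)
cv2.imwrite('pics/c18.png',L)
E
```

```text
(no output)
```

View pics/c18.png

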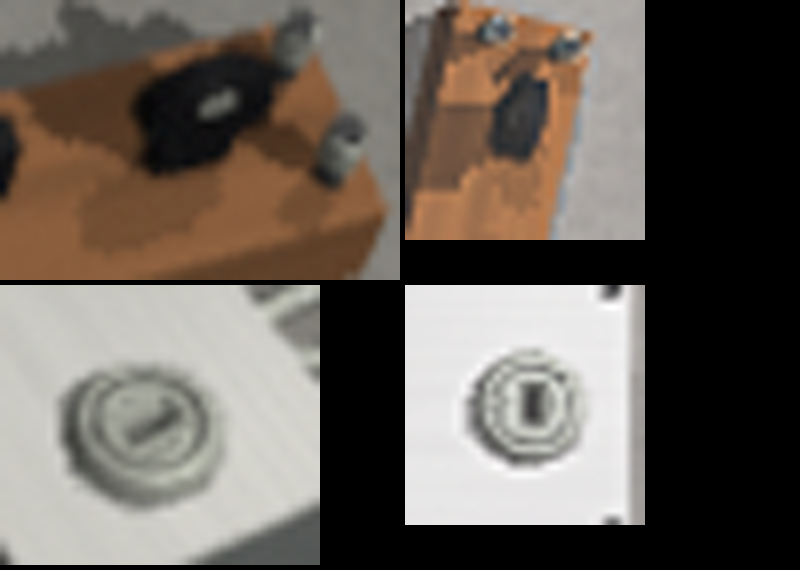

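```bash
python3 - <<'E'
from h import *
print('spot side',onz('side',[[377.25,361]],.071)-0+np.array([[-.0011,.005,0]]))
print('head top',onz('top',[[426.4,204.75]],.075))
print('slot side',onz('side',[[310+153/8,260+(424-285)/8]],.078),'top',onz('top',[[345+(534-405)/8,182+(404-285)/8]],.078))
print('bezel top',onz('top',[[345+(526-405)/8,182+(406-285)/8]],.078), 'bezel side', onz('side',[[310+145/8,260+(425-285)/8]],.079))
# slot dir side
d=onz('side',[[310+125/8,260+(440-285)/8],[310+182/8,260+(408-285)/8]],.08);print(d,np.degrees(np.arctan2(*(d[1]-d[0])[[1,0]])))
print(state()['q'].round(3),state()['tool_pos'])
# fingertip reprojection for calibration check
E
```

```text
spot side [[ 0.52473951 -0.37206988  0.071     ]]
head top [[ 0.52102736 -0.37183758  0.075     ]]
slot side [[ 0.54704314 -0.16244331  0.078     ]] top [[ 0.5445945  -0.16105402  0.078     ]]
bezel top [[ 0.54376462 -0.15783845  0.078     ]] bezel side [[ 0.54437487 -0.16220703  0.079     ]]
[[ 0.53610746 -0.16443797  0.08      ]
 [ 0.55645741 -0.16274438  0.08      ]] 4.7573597171615525
[ 5.400e-01  2.810e-01  1.521e+00 -1.000e-03  1.340e+00 -2.510e-01] [0.41388613 0.37667667 0.21206487]
```

```bash
python3 -m inch '[{"tx":0.007,"ty":-0.047,"tz":0,"spin":3},{"tx":0.014,"ty":-0.094,"tz":0,"spin":6},{"tx":0.021,"ty":-0.141,"tz":0,"spin":9},{"tx":0.028,"ty":-0.188,"tz":0,"spin":12},{"tx":0.035,"ty":-0.235,"tz":0,"spin":15},{"tx":0.042,"ty":-0.282,"tz":0,"spin":18},{"tx":0.049,"ty":-0.329,"tz":0,"spin":21},{"tx":0.056,"ty":-0.376,"tz":0,"spin":24},{"tx":0.063,"ty":-0.423,"tz":0,"spin":27},{"tx":0.070,"ty":-0.470,"tz":0,"spin":30},{"tx":0.077,"ty":-0.517,"tz":0,"spin":31.7},{"tx":0.084,"ty":-0.564,"tz":0,"spin":31.7}]' 0.5 20 && python3 -m inch '[{"tx":0.006,"ty":-0.045,"tz":0,"spin":0},{"tx":0.012,"ty":-0.09,"tz":0,"spin":0},{"tx":0.018,"ty":-0.135,"tz":0,"spin":0},{"tx":0.023,"ty":-0.17,"tz":0,"spin":0},{"tx":0.024,"ty":-0.184,"tz":0,"spin":0},{"tx":0.024,"ty":-0.185,"tz":-0.04,"spin":0},{"tx":0.024,"ty":-0.185,"tz":-0.06,"spin":0},{"tx":0.024,"ty":-0.185,"tz":-0.06,"spin":0}]'
python3 - <<'E'
from h import *
st=state();print(st['tool_pos'],st['ee_rot'],st['q'].round(3),st['opening'])
s=snap('side','side8');t=snap('top','top8')
L=np.zeros((480,800,3),np.uint8)
L[:480,:420]=cv2.resize(s[310:390,330:400],None,fx=6,fy=6,interpolation=2)
L[:360,422:782]=cv2.resize(t[170:230,400:460],None,fx=6,fy=6,interpolation=2)
cv2.imwrite('pics/c19.png',L)
E
```

```text
clock: 13.05
tool_pos: [0.4966, -0.1902, 0.2119]
ee_rot: [-0.36, -3.119, -0.0]
wrist_force: [0.8, 0.5, -0.1]
opening: 0.0466
clock: 13.85
tool_pos: [0.5192, -0.3702, 0.1484]
ee_rot: [-0.359, -3.114, -0.009]
wrist_force: [-0.4, 0.2, 0.0]
opening: 0.0465
[ 0.51923806 -0.37022881  0.14840583] [-0.35896995 -3.1138292  -0.00864828] [-0.794  0.47   1.4   -0.     1.281 -2.135] 0.04654898958112131
```

View pics/c19.png

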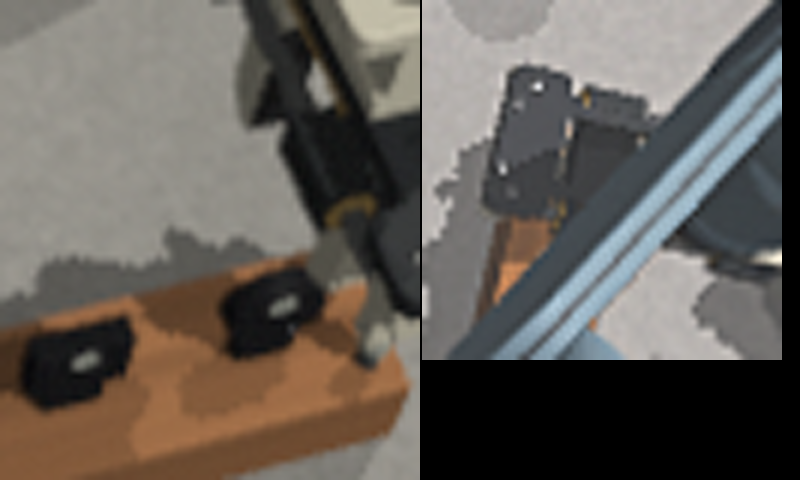

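```bash
python3 - <<'E'
from h import *
st=state();p=st['tool_pos'];print(p,st['joint_velocities'].round(3))
y=np.array([np.cos(np.radians(76.7)),np.sin(np.radians(76.7)),0])
uv=proj('side',[p+y*.023,p-y*.023,p]);print(uv.round(1),((uv-[330,310])*6).round(0))
s=cv2.imread('pics/side8.png');cv2.imwrite('pics/c20.png',cv2.resize(s[340:385,350:410],None,fx=12,fy=12,interpolation=2))
E
```

```text
[ 0.52160933 -0.37186558  0.15272296] [ 0.004 -0.021 -0.039 -0.    -0.004  0.001]
[[376.4 330. ]
 [386.1 351.4]
 [381.1 340.5]] [[278. 120.]
 [336. 248.]
 [307. 183.]]
```

View pics/c20.png

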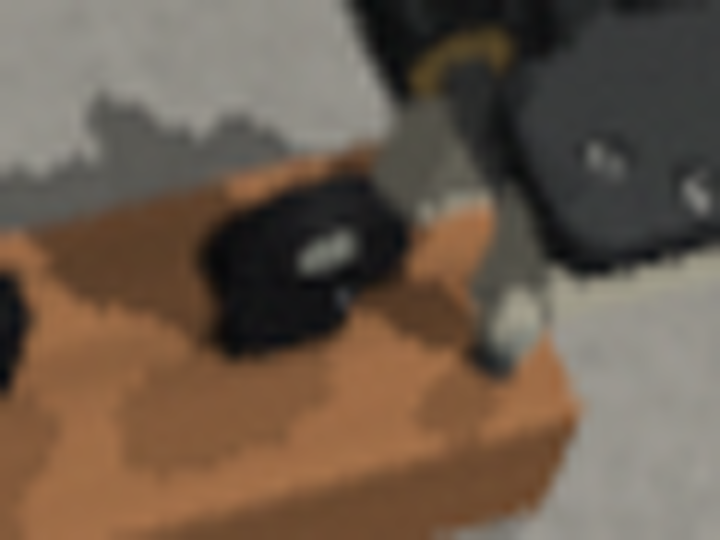

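```bash
python3 - <<'E'
from h import *
p=np.array([.522,-.3725,.071]);y=np.array([np.cos(np.radians(76.7)),np.sin(np.radians(76.7)),0]);x=np.array([y[1],-y[0],0])
print(proj('side',[p-y*.005, p-y*.005+x*.018,p-y*.005-x*.018,p-y*.005+[0,0,.018],p-y*.005-[0,0,.018]]).round(1))
print(proj('top',[p+[0,0,.018],p+x*.018,p-x*.018]).round(1))
E
```

```text
[[375.3 362.2]
 [383.6 360.1]
 [367.  364.4]
 [376.8 358.2]
 [373.9 366.1]]
[[427.8 204.2]
 [427.5 199.1]
 [425.1 209.9]]
```

```bash
python3 -m inch '[{"tx":0,"ty":0,"tz":-0.04,"spin":0},{"tx":0,"ty":0,"tz":-0.07,"spin":0},{"tx":0,"ty":0,"tz":-0.09,"spin":0},{"tx":0,"ty":0,"tz":-0.1,"spin":0},{"tx":0,"ty":0,"tz":-0.1,"spin":0},{"tx":0,"ty":0,"tz":-0.1,"spin":0}]' && python3 -m inch '[{"tx":0,"ty":0,"tz":0,"spin":0},{"tx":0,"ty":0,"tz":0,"spin":0},{"tx":0,"ty":0,"tz":0,"spin":0},{"tx":0,"ty":0,"tz":0,"spin":0},{"tx":0,"ty":0,"tz":0,"spin":0},{"tx":0,"ty":0,"tz":0,"spin":0}]' 0 40
```

```text
clock: 14.55
tool_pos: [0.5232, -0.373, 0.0545]
ee_rot: [0.358, 3.119, -0.003]
wrist_force: [0.4, 0.3, 1.6]
opening: 0.0466
clock: 15.15
tool_pos: [0.5223, -0.3724, 0.0528]
ee_rot: [0.358, 3.121, -0.0]
wrist_force: [-0.0, -0.1, 1.3]
opening: 0.0098
```

```bash
python3 -m inch '[{"tx":0,"ty":0,"tz":0.015,"spin":0},{"tx":0,"ty":0,"tz":0.035,"spin":0},{"tx":0,"ty":0,"tz":0.07,"spin":0},{"tx":0,"ty":0,"tz":0.1,"spin":0},{"tx":0.004,"ty":0.03,"tz":0.1,"spin":3},{"tx":0.008,"ty":0.07,"tz":0.1,"spin":6},{"tx":0.012,"ty":0.11,"tz":0.1,"spin":9},{"tx":0.016,"ty":0.15,"tz":0.1,"spin":12},{"tx":0.02,"ty":0.18,"tz":0.1,"spin":14},{"tx":0.023,"ty":0.205,"tz":0.1,"spin":14},{"tx":0.0235,"ty":0.2105,"tz":0.1,"spin":14},{"tx":0.0235,"ty":0.2105,"tz":0.1,"spin":14}]' && python3 -m inch '[{"tx":0,"ty":0,"tz":0,"spin":0},{"tx":0,"ty":0,"tz":0,"spin":0}]'; python3 - <<'E'
from h import *
st=state();print(st['tool_pos'],st['q'].round(3))
s=snap('side','side9');t=snap('top','top9')
L=np.zeros((560,800,3),np.uint8)
L[:560,:480]=cv2.resize(s[230:300,300:360],None,fx=8,fy=8,interpolation=2)
L[:300,485:785]=cv2.resize(t[165:225,330:390],None,fx=5,fy=5,interpolation=2)
cv2.imwrite('pics/c21.png',L)
E
```

```text
clock: 16.35
tool_pos: [0.5459, -0.1611, 0.1535]
ee_rot: [-0.027, 3.141, -0.001]
wrist_force: [-0.1, -0.7, -1.4]
opening: 0.0095
clock: 16.55
tool_pos: [0.5457, -0.1631, 0.1528]
ee_rot: [-0.023, 3.141, -0.001]
wrist_force: [0.0, -0.3, 0.2]
opening: 0.0098
[ 0.54569948 -0.16306859  0.15279568] [-0.486  0.344  1.583 -0.     1.214 -2.071]
```

View pics/c21.png

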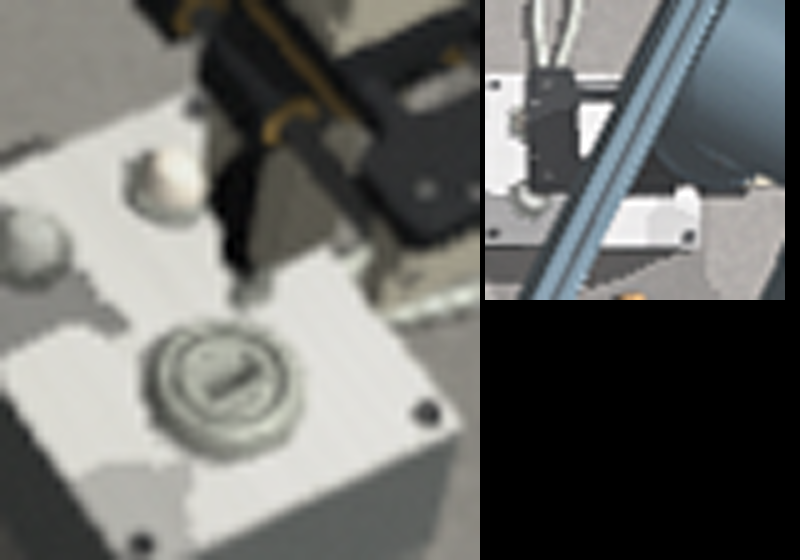

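```bash
python3 - <<'E'
from h import *
p=np.array([.5457,-.1631,.116])
uv=proj('side',[p,p+[.006,0,0.004],p-[.006,0,-.004],p+[0,0,.024],[.5457,-.1631,.08],[.5457,-.1631,.0785]]);print(((uv-[300,230])*8).round(0))
s=cv2.imread('pics/side9.png');cv2.imwrite('pics/c22.png',cv2.resize(s[250:292,315:345],None,fx=14,fy=14,interpolation=2))
E
```

```text
[[243. 304.]
 [263. 287.]
 [226. 304.]
 [252. 252.]
 [231. 378.]
 [230. 381.]]
```

View pics/c22.png

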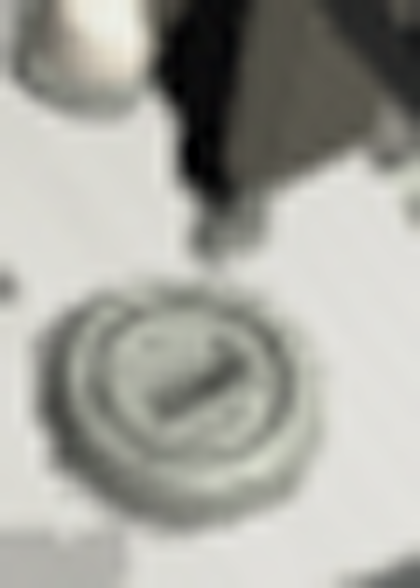

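```bash
python3 -m inch '[{"tx":0,"ty":0,"tz":-0.015,"spin":0},{"tx":0,"ty":0,"tz":-0.03,"spin":0},{"tx":0,"ty":0,"tz":-0.036,"spin":0},{"tx":0,"ty":0,"tz":-0.040,"spin":0},{"tx":0,"ty":0,"tz":-0.043,"spin":0},{"tx":0,"ty":0,"tz":-0.046,"spin":0},{"tx":0,"ty":0,"tz":-0.046,"spin":0}]'; python3 -c "
from h import *
print(state()['tool_pos'],state()['wrist_force'],state()['torque'])"
```

```text
clock: 17.35
tool_pos: [0.5457, -0.1615, 0.1066]
ee_rot: [0.025, -3.141, -0.001]
wrist_force: [0.3, 2.0, -1.2]
opening: 0.0096
[ 0.54570753 -0.16150277  0.10656603] [ 0.29586272  1.97454381 -1.24164665] [ 0.41117536 -0.02064863  0.01930463]
```

```bash
python3 -m inch '[{"tx":0,"ty":0.0008,"tz":0,"spin":0},{"tx":0,"ty":0.0008,"tz":-0.004,"spin":0},{"tx":0,"ty":0.0008,"tz":-0.008,"spin":0},{"tx":0,"ty":0.0008,"tz":-0.011,"spin":0},{"tx":0,"ty":0.0008,"tz":-0.013,"spin":0},{"tx":0,"ty":0.0008,"tz":-0.0145,"spin":0},{"tx":0,"ty":0.0008,"tz":-0.0145,"spin":0}]'; python3 -c "
from h import *
print(state()['tool_pos'],state()['wrist_force'],state()['torque'])"
```

```text
clock: 18.05
tool_pos: [0.5458, -0.1611, 0.0926]
ee_rot: [-0.025, 3.141, -0.0]
wrist_force: [-2.3, 1.2, 2.8]
opening: 0.0101
[ 0.54578579 -0.16109387  0.09258589] [-2.29052802  1.18886595  2.78649883] [ 0.13472806  0.43922611 -0.03515534]
```

```bash
python3 -m inch '[{"tx":0,"ty":0,"tz":-0.001,"spin":0},{"tx":0,"ty":0,"tz":-0.002,"spin":0},{"tx":0,"ty":0,"tz":-0.002,"spin":0}]'; python3 - <<'E'
from h import *
print(state()['tool_pos'],state()['wrist_force'])
s=snap('side','side10');cv2.imwrite('pics/c23.png',cv2.resize(s[235:300,300:360],None,fx=9,fy=9,interpolation=2))
E
```

```text
clock: 18.35
tool_pos: [0.546, -0.1612, 0.0923]
ee_rot: [-0.025, 3.14, -0.002]
wrist_force: [-5.9, 1.9, 15.7]
opening: 0.0094
[ 0.54595362 -0.16117034  0.09226636] [-5.89709465  1.85031939 15.6542242 ]
```

View pics/c23.png

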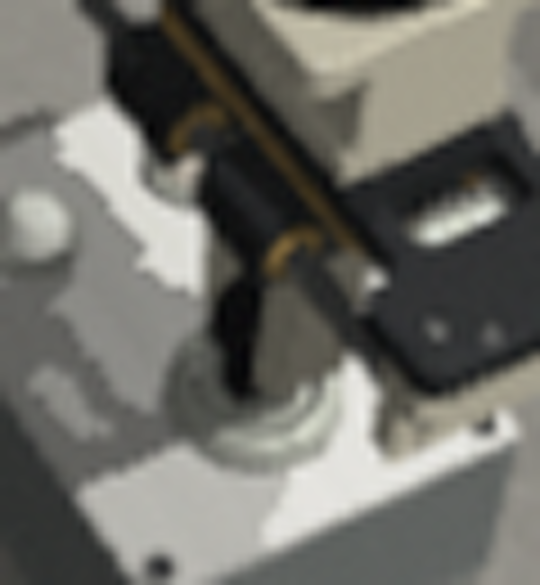

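Seated: it stopped at z = 0.0923 with 16 N upward force. I'll ease the pressure and turn clockwise.

```bash
python3 -m inch '[{"tx":-0.0007,"ty":0.0003,"tz":0.0015,"spin":0},{"tx":-0.0007,"ty":0.0003,"tz":0.0015,"spin":-7},{"tx":-0.0007,"ty":0.0003,"tz":0.0015,"spin":-14},{"tx":-0.0007,"ty":0.0003,"tz":0.0015,"spin":-21},{"tx":-0.0007,"ty":0.0003,"tz":0.0015,"spin":-28},{"tx":-0.0007,"ty":0.0003,"tz":0.0015,"spin":-35},{"tx":-0.0007,"ty":0.0003,"tz":0.0015,"spin":-35}]'; python3 -c "
from h import *
print(state()['tool_pos'],state()['wrist_force'],state()['torque'])"
```

```text
clock: 19.1
tool_pos: [0.5455, -0.1609, 0.0925]
ee_rot: [0.926, 3.001, -0.001]
wrist_force: [-2.2, 0.1, 6.2]
opening: 0.0099
[ 0.54553724 -0.16094437  0.09253851] [-2.17038848  0.14622343  6.2160236 ] [0.05993713 0.37853735 0.01923417]
```

```bash
python3 -m inch '[{"tx":0,"ty":0,"tz":0,"spin":-7},{"tx":0,"ty":0,"tz":0,"spin":-14},{"tx":0,"ty":0,"tz":0,"spin":-20},{"tx":0,"ty":0,"tz":0,"spin":-26},{"tx":0,"ty":0,"tz":0,"spin":-32},{"tx":0,"ty":0,"tz":0,"spin":-36},{"tx":0,"ty":0,"tz":0,"spin":-36},{"tx":0,"ty":0,"tz":0,"spin":-36}]'; python3 -c "
from h import *
print(state()['tool_pos'],state()['wrist_force'],state()['torque'],state()['joint_efforts'].round(3),state()['q'].round(3))"
```

```text
clock: 19.9
tool_pos: [0.5451, -0.1615, 0.0925]
ee_rot: [1.803, 2.571, -0.002]
wrist_force: [-2.6, -0.9, 6.9]
opening: 0.0098
[ 0.54505811 -0.16146797  0.09254439] [-2.59029882 -0.8777591   6.9426089 ] [-0.2995532   0.73939374  0.05552387] [  1.194 -44.515 -23.782   0.96   -0.938   0.064] [-4.830e-01  4.040e-01  1.658e+00 -1.000e-03  1.079e+00 -8.300e-01]
```

```bash
python3 -m inch '[{"tx":0,"ty":0,"tz":0,"spin":-2},{"tx":0,"ty":0,"tz":0,"spin":-4},{"tx":0,"ty":0,"tz":0,"spin":-4}]'; python3 -c "
from h import *
print(state()['ee_rot'],state()['torque'],state()['joint_efforts'].round(3)[5])"; python3 -m inch '[{"tx":0,"ty":0,"tz":0,"spin":-2},{"tx":0,"ty":0,"tz":0,"spin":-4},{"tx":0,"ty":0,"tz":0,"spin":-4}]'; python3 -c "
from h import *
print(state()['ee_rot'],state()['torque'],state()['joint_efforts'].round(3)[5])"
```

```text
clock: 20.2
tool_pos: [0.545, -0.1615, 0.0925]
ee_rot: [1.893, 2.506, -0.002]
wrist_force: [-4.5, -0.9, 7.4]
opening: 0.0095
[ 1.89301067e+00  2.50572718e+00 -1.82005405e-03] [-0.32076573  0.82437602  0.07150598] 0.36
clock: 20.5
tool_pos: [0.5449, -0.1614, 0.0925]
ee_rot: [1.979, 2.439, -0.002]
wrist_force: [-5.1, -1.6, 7.3]
opening: 0.0097
[ 1.97899679e+00  2.43862581e+00 -1.92381703e-03] [-0.3292137   0.86979371  0.16402748] 0.496
```

```bash
python3 -m inch '[{"tx":0,"ty":0,"tz":0,"spin":-2},{"tx":0,"ty":0,"tz":0,"spin":-4},{"tx":0,"ty":0,"tz":0,"spin":-4}]'; python3 -c "
from h import *
print(state()['ee_rot'],state()['torque'],state()['joint_efforts'].round(3)[5],state()['clock'])"
```

```text
clock: 20.8
tool_pos: [0.5447, -0.1612, 0.0925]
ee_rot: [2.063, 2.369, -0.002]
wrist_force: [-4.2, -0.6, 7.2]
opening: 0.01
[ 2.06298848e+00  2.36863399e+00 -1.77142655e-03] [-0.11081867  0.97060809  0.25391939] 0.575 20.8
```

```bash
python3 -m inch '[{"tx":0,"ty":0,"tz":0,"spin":0},{"tx":0,"ty":0,"tz":0,"spin":0},{"tx":0,"ty":0,"tz":0,"spin":0},{"tx":0,"ty":0,"tz":0,"spin":0},{"tx":0,"ty":0,"tz":0.02,"spin":0},{"tx":0,"ty":0,"tz":0.06,"spin":0},{"tx":0,"ty":0,"tz":0.10,"spin":0},{"tx":0,"ty":0,"tz":0.13,"spin":0},{"tx":-0.04,"ty":0.03,"tz":0.13,"spin":0},{"tx":-0.08,"ty":0.06,"tz":0.13,"spin":0},{"tx":-0.12,"ty":0.1,"tz":0.13,"spin":0},{"tx":-0.15,"ty":0.14,"tz":0.13,"spin":0}]' 0.4; python3 - <<'E'
from h import *
s=snap('side','side11');t=snap('top','top11')
L=np.zeros((520,800,3),np.uint8)
L[:520,:480]=cv2.resize(s[235:300,300:360],None,fx=8,fy=8,interpolation=2)
L[:300,485:785]=cv2.resize(t[165:225,330:390],None,fx=5,fy=5,interpolation=2)
cv2.imwrite('pics/c24.png',L)
E
```

```text
clock: 22.0
tool_pos: [0.3973, -0.025, 0.2214]
ee_rot: [-2.065, -2.367, -0.0]
wrist_force: [0.7, 0.7, 0.0]
opening: 0.0372
```

View pics/c24.png

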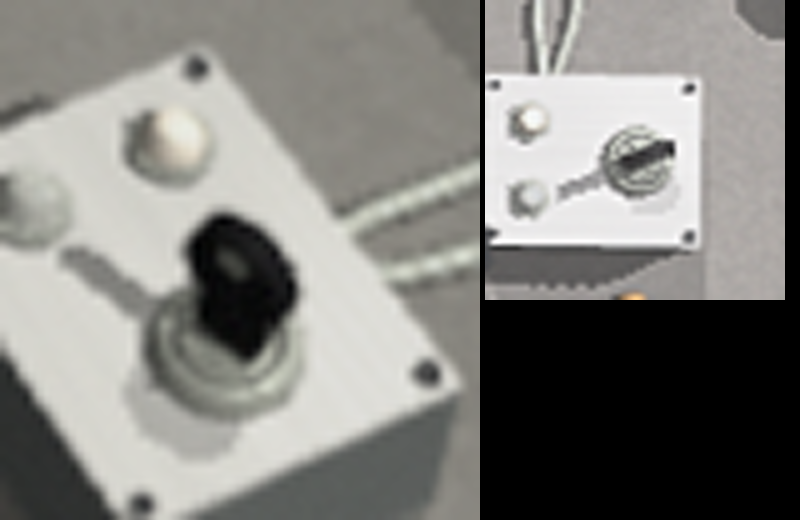

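View pics/side11.png

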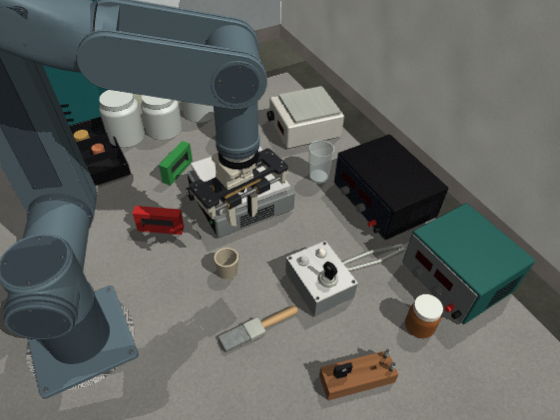

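View pics/top11.png

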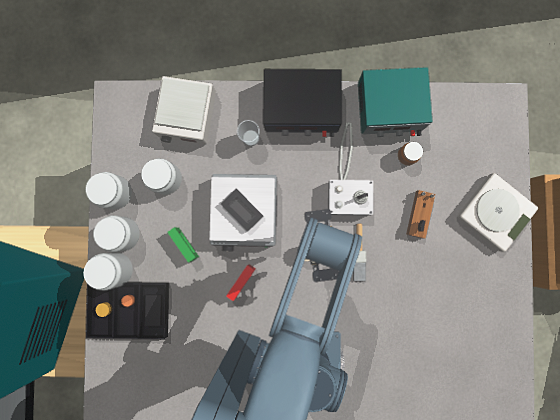

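```bash
python3 - <<'E'
from h import *
t=cv2.imread('pics/top11.png');s=cv2.imread('pics/side11.png')
L=np.zeros((560,800,3),np.uint8)
L[:420,:420]=cv2.resize(t[182:212,345:375],None,fx=14,fy=14,interpolation=2)
L[:372,425:797]=cv2.resize(t[180:242,212:274],None,fx=6,fy=6,interpolation=2);cv2.imwrite('pics/c25.png',L)
c=np.array([.5455,-.162]);
for al in (-65,-70,-75,-80):
  x=np.array([np.cos(np.radians(al)),np.sin(np.radians(al))])*.018
  u=proj('top',[np.r_[c+x,.111],np.r_[c-x,.111]]);d=u[0]-u[1];print(al,u.round(1).tolist(),(d[1]/d[0]).round(3))
E
```

```text
-65 [[368.0, 193.4], [357.7, 198.1]] -0.458
-70 [[368.2, 193.8], [357.5, 197.6]] -0.356
-75 [[368.4, 194.3], [357.3, 197.2]] -0.26
-80 [[368.5, 194.8], [357.2, 196.7]] -0.168
```

View pics/c25.png

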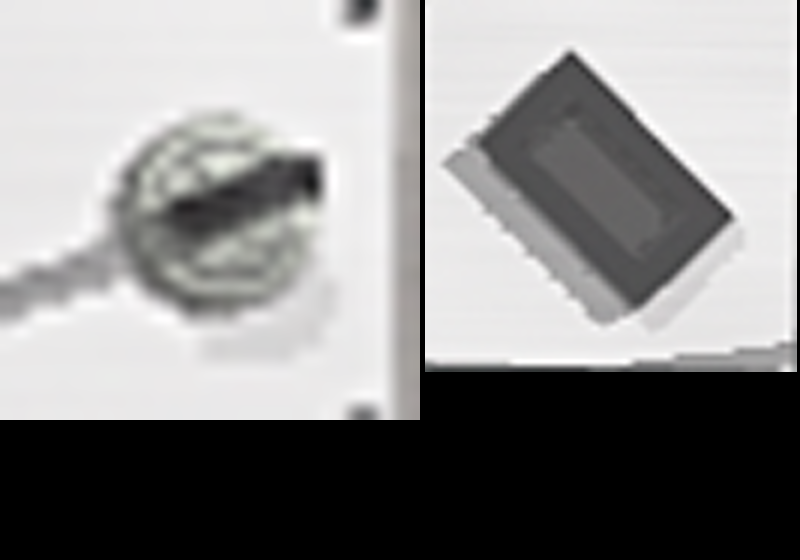

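The key stands at about -71°, which equals the core's 60° stop plus the 11.5° of play. The gripper had turned to about -82° against rising torque, so the core is at its stop. The mould is flat with its cavity up, and the arm is clear of everything, so I'm handing in.

```bash
python3 -c "
from workcell import *
print(hand_in())"
```

```text
the job is handed in; nothing more can be done
None
```

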